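# Slide the magnifier round its curved rod to the red socket

### The arm

A 7-joint arm with a two-finger parallel gripper is mounted at the origin on the work surface. World frame = base frame: x ahead of the robot, y to its left, z up, the work surface at z = 0. Lengths are in m, angles in rad, forces in N, time in s.
With the tool pointing down it reaches from about 0.4 to 0.85 m from the base axis. Payload 4.5 kg.
Tool frame: the origin (TCP) lies on the centre line of the jaws, within the pads' length; the fingertips stand 17 mm ahead of it and the grasp point (between the pads) lies 2 mm behind it (r.tip_reach is the distance from the TCP to the fingertips, in m); z points along the fingers, y is the line along which they close (so a half turn about z gives the same grasp; the last joint's range is limited). The gripper opens to 88 mm and grips with 3 to 60 N. Pads are 18 mm wide; open, the fingers measure 123 mm over their backs; the gripper's body (75 mm by 187 mm) begins 45 mm behind the grasp point.
Start: joints at [1.228, 0.689, -0.195, 1.565, 0.157, 0.902, -0.215], TCP at [0.23, -0.581, 0.231] pointing down, gripper open.
Joint ranges: [-3.01, 3.01], [-0.46, 2.08], [-1.47, 1.51], [0.13, 2.56], [-1, 4.14], [0.04, 2.09], [-2.66, 2.66]. Speed limits (rad/s): [2.57, 2.57, 3.14, 3.14, 3.14, 3.14, 3.14].

### API

Orientations are given as a unit quaternion [x, y, z, w].
In Python, from plant import r gives the robot as it stands.
- The arm moves only by the tool step_arm, never from a script. Its argument "steps" is a list of rows, each a list of 7 numbers: the shift along the tool's x, y, z in cm, then the turn, a rotation vector about the tool's x, y, z in degrees, then the gripper's target within -1 to 1 (shut at 1, half-way at 0, fully open at -1). A call has 1 to 8 rows; each row shifts and turns the commanded pose from where the row before left it, along the tool's axes as they then stand; what a row does not reach is not made up. A row lasts 1/8 s, in which the tool goes at most 62.5 mm and 10.7 degrees, less where a joint would pass 70% of its speed; a pose out of reach is approached as far as the arm can. A call with a gripper value outside its range is refused whole. The fingers move at their own pace and stop on an object; "force" is the grip in N (left out, the last holds). Time passes only in rows, so rows that do not move let the fingers close. It gives the time, the measured TCP pose, the force, the opening and the grip force at its end, in the units of the state.
- r.get_state(): the state, without advancing time (a new reading comes with each control period).
- r.snapshot(name): name is "scene" or "top"; returns a dict with "pixels" (384x512x3 uint8, red, green, blue), "fx", "fy", "cx", "cy" (pixels), "cam_to_world" (4x4, takes a point from camera to world coordinates). Camera axes: x right, y down, z forward; pixel columns grow to the right and rows downward; lengths in m; the calibration is good to about 2 mm. A picture is of the moment at which its call begins. There is no depth.
- r.finish_job(): hands the job in; it is judged then, once.
The state is a dict: "clock": time; "q": joint angles; "qd": joint speeds; "joint_torque": joint torques, N m; "tool_pos": TCP position; "eef_rot": TCP orientation; "contact_force": force on the tool from outside, world axes, zero at the start; "moment": the same for the moment, N m; "opening": opening from 0.0 (shut) to 1.0 (fully open); "finger_force": force on a finger pad.
Only numpy, scipy, OpenCV 4.12 (cv2) and the standard library are available. Lean on these libraries where they do the work, as an engineer would, in place of code of your own. Each camera call takes 0.05 s, during which the arm holds its last target. There are 200 camera calls.

### The job

On the board inspection station, slide the orange-gripped magnifier carriage along the curved guide rod, turning it with the bend, until the red socket on the green board lies whole and centred under the round lens, seen from straight above. Let go and leave it there; leave the blue-gripped lamp carriage on the same rod where it is.

Things in the scene. Friction and masses are not known exactly. Their poses are not given: they have to be found in the camera images.
- magnifier_grip (a point): Orange grip post of the magnifier carriage, 24 x 24 mm, from 63 to 117 mm above the bench; the point is on its axis, 100 mm up. Its black block (34 mm, top at 63 mm) slides on a level rod bent to radius 155 mm, 12 mm thick, centre line 45 mm up; drag about 2 N, stays put. z up, y along the rod, x outwards: the bend's centre is 155 mm away along -x. It starts near one end of the rod.
- magnifier_lens (a point): Centre of the carriage's round lens: black ring 54 mm outside, 46 mm inside, 8 mm thick, see-through, 68 mm above the bench. Rigid with the orange grip: 75 mm from its axis along its -x (80 mm from the bend's centre), on a 10 mm wide arm whose top is 72 mm up. Same axes as the grip.
- red_socket: Red round socket fixed on the green board, 20 mm in diameter, 10 mm tall; origin at the centre of its underside, 24 mm above the bench, z up. About 80 mm from the bend's centre, so the lens can pass over it; from the start it lies 15 to 95 degrees clockwise (from above) round the bend. Equal blue and yellow sockets stand on the same board; the colours swap places.
- lamp_grip (a point): Blue grip post of the lamp carriage, which has a small white lamp: same post, heights and axes as the orange one, on the same rod near its other (clockwise) end. It slides as easily and must stay where it is.

How it is judged:
By the outcome, as a careful person would: the job done as asked, in the order asked, and still so for the second after the job is handed in, with the robot touching nothing.
It also fails if it takes over 38 s, if anything falls off the work surface, if the arm or the gripper's body presses on something with over 40 N, if the wrist force passes 120 N, or if a joint passes its speed limit or range.

## Working session

There is one attempt and no reset: what is moved stays moved. The work goes in short steps, Python scripts to look and compute and a tool call to move; the robot and the scene stay as the last step left them, time stands still between calls to the robot, and variables do not carry over. Pictures are saved under pics/ and viewed, at most 10 in all, crops included, and the job is handed in when it is done.

Besides the shell and the picture viewer there is one more tool, called after ">>>" as a command line: name --pt "numbers of a row" for each row, then --argument value for the rest. step_arm: Moves the arm, as the interface text tells. Its arguments: {"type":"object","properties":{"steps":{"type":"array","items":{"type":"array","items":{"type":"number"}}},"force":{"type":"number"}},"required":["steps"]}

```bash
mkdir -p pics; python3 - <<'E'
from plant import r
import cv2,pickle
d={}
for n in("scene","top"):
    s=r.snapshot(n); d[n]=s; cv2.imwrite(f"pics/{n}0.png",s["pixels"][:,:,::-1])
    print(n,s["fx"],s["fy"],s["cx"],s["cy"]);print(s["cam_to_world"])
pickle.dump(d,open("d0.pkl","wb"))
st=r.get_state();print(st["tool_pos"],st["eef_rot"],st["opening"],st["clock"])
E
```

```text
scene 467.2665362780699 467.2665362780699 256.4122512369598 190.56521810521986
[[-0.68295707  0.49983814 -0.5326645   0.93472702]
 [ 0.73015894  0.44625944 -0.51741709  0.34667816]
 [-0.02091823 -0.7423034  -0.66973733  0.53609385]
 [ 0.          0.          0.          1.        ]]
top 483.34491880852863 483.34491880852863 262.7389835711359 198.38318385367222
[[-0.00645434 -0.99928278  0.03731317  0.56600541]
 [-0.999831    0.00580656 -0.01744302  0.01999042]
 [ 0.01721385 -0.03741944 -0.99915137  0.76203198]
 [ 0.          0.          0.          1.        ]]
[ 0.22972365 -0.58061532  0.23067746] [ 9.82297192e-01  1.87327303e-01 -2.08865353e-04 -8.15295919e-04] 1.0027462380450385 0.1
```

View pics/top0.png

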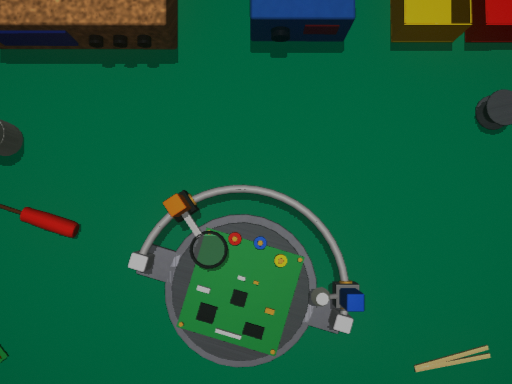

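View pics/scene0.png

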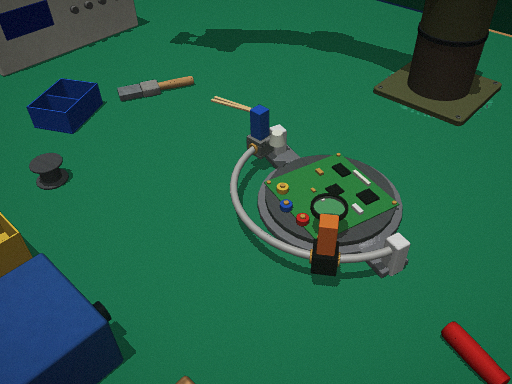

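The top view shows the orange grip at about (178,204), the lens ring at (209,250), the red socket at (235,239) and the blue grip at (355,302). The scene view agrees.

```bash
cat > h.py <<'E'
import numpy as np,cv2
from scipy.optimize import least_squares
def ray(s,uv,z):
    T=s["cam_to_world"];d=T[:3,:3]@np.array([(uv[0]-s["cx"])/s["fx"],(uv[1]-s["cy"])/s["fy"],1]);o=T[:3,3]
    return o+d*(z-o[2])/d[2]
def proj(s,p):
    c=np.linalg.inv(s["cam_to_world"])@np.r_[p,1]
    return s["fx"]*c[0]/c[2]+s["cx"],s["fy"]*c[1]/c[2]+s["cy"]
def blob(s,h0,h1,box,smin=150,vmin=60):
    hsv=cv2.cvtColor(s["pixels"],cv2.COLOR_RGB2HSV);m=cv2.inRange(hsv,(h0,smin,vmin),(h1,255,255))
    k=np.zeros_like(m);x0,y0,x1,y1=box;k[y0:y1,x0:x1]=m[y0:y1,x0:x1];return k
def cen(k):
    v,u=np.nonzero(k);return np.array([u.mean(),v.mean()]),len(u)
def circ(P):
    f=least_squares(lambda c:np.hypot(P[:,0]-c[0],P[:,1]-c[1])-c[2],[*P[:,:2].mean(0),.1],loss="soft_l1",f_scale=.002)
    return f.x
E
python3 - <<'E'
import pickle;from h import *
d=pickle.load(open("d0.pkl","rb"));s=d["top"]
hsv=cv2.cvtColor(s["pixels"],cv2.COLOR_RGB2HSV)
# rod: bright grey pixels
m=cv2.inRange(hsv,(0,0,110),(180,60,255))
k=np.zeros_like(m);k[180:290,195:350]=m[180:290,195:350]
v,u=np.nonzero(k);P=np.array([ray(s,(a,b),.047) for a,b in zip(u,v)])
C0=ray(s,(245,290),.047)[:2];rad=np.hypot(*(P[:,:2]-C0).T);P=P[(rad>.13)&(rad<.18)]
print("rod",len(P),circ(P))
C=circ(P)[:2]
o=blob(s,5,20,(155,185,205,225),150,60);c,n=cen(o);print("orange",c,n)
v,u=np.nonzero(o);print(s["pixels"][190:220,178][::3].tolist())
# brighter top
rd=blob(s,0,6,(222,228,248,250));rd|=blob(s,174,180,(222,228,248,250));c2,n2=cen(rd);print("red",c2,n2,ray(s,c2,.034))
v,u=np.nonzero(rd);print(u.min(),u.max(),v.min(),v.max())
print("redr",np.hypot(*(ray(s,c2,.034)[:2]-C)))
# lens ring dark
g=s["pixels"].max(2);yy,xx=np.mgrid[:384,:512];w=(g<40)&(np.hypot(xx-209,yy-250)<23)&(np.hypot(xx-209,yy-250)>11)
v,u=np.nonzero(w);P=np.array([ray(s,(a,b),.070) for a,b in zip(u,v)]);L=circ(P);print("lens",len(P),L,np.hypot(*(L[:2]-C)))
b=blob(s,105,130,(330,280,375,320));c3,n3=cen(b);print("blue",c3,n3,ray(s,c3,.117))
x=cv2.resize(s["pixels"][170:330,120:380],None,fx=3,fy=3,interpolation=cv2.INTER_NEAREST)
cv2.imwrite("pics/c0.png",x[:,:,::-1])
E
```

```text
rod 1172 [0.45324993 0.04170438 0.15507953]
orange [176.44584383 204.02770781] 397
[[9, 101, 64], [31, 61, 39], [174, 89, 19], [174, 112, 28], [174, 112, 29], [173, 110, 28], [174, 109, 28], [172, 102, 26], [59, 32, 15], [21, 25, 22]]
red [234.62626263 238.01010101] 99 [0.53390256 0.04987893 0.034     ]
229 240 232 244
redr 0.08106583351252107
lens 236 [0.52006121 0.08570794 0.02488615] 0.08000037423213836
blue [354.5        301.43478261] 322 [ 0.45229682 -0.11238712  0.117     ]
```

View pics/c0.png

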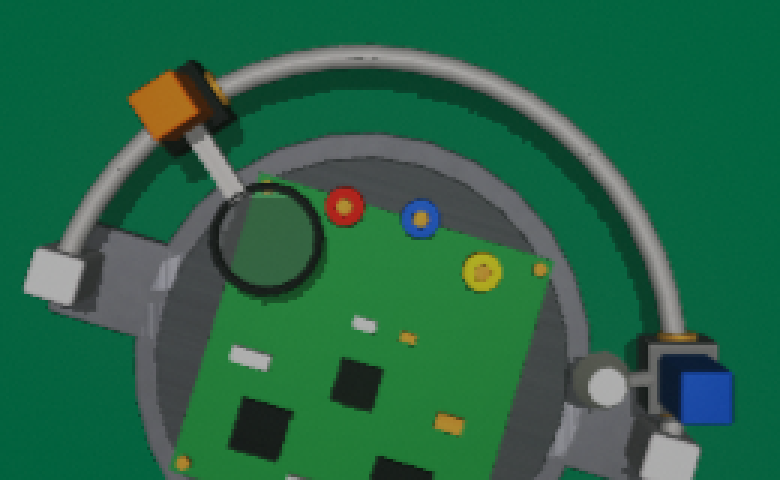

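>>> step_arm --pt "3.7 -3.3 0 0 0 0 -1" --pt "3.7 -3.3 0 0 0 0 -1" --pt "3.7 -3.3 0 0 0 0 -1" --pt "3.7 -3.3 0 0 0 0 -1" --pt "3.7 -3.3 0 0 0 0 -1" --pt "3.7 -3.3 0 0 0 0 -1" --pt "3.7 -3.3 0 0 0 0 -1" --pt "3.7 -3.3 0 0 0 0 -1" --force 30

```text
clock: 1.1
tool_pos: [0.4085, -0.2253, 0.2313]
eef_rot: [0.982, 0.187, -0.0, -0.0]
contact_force: [0.5, -0.3, -0.4]
opening: 1.0
finger_force: 0.0
```

>>> step_arm --pt "3.7 -3.3 0 0 0 0 -1" --pt "3.7 -3.3 0 0 0 0 -1" --pt "3.7 -3.3 0 0 0 0 -1" --pt "3.7 -3.3 0 0 0 0 -1" --pt "3.7 -3.3 0 0 0 0 -1" --pt "3.7 -3.3 0 0 0 0 -1" --pt "3.7 -3.3 0 0 0 0 -1" --pt "0 0 0 0 0 0 -1"

```text
clock: 2.1
tool_pos: [0.5648, 0.0889, 0.231]
eef_rot: [0.982, 0.191, 0.001, -0.002]
contact_force: [0.6, 0.2, -0.9]
opening: 1.001
finger_force: 0.0
```

>>> step_arm --pt "1.5 -1.4 0 0 0 0 -1" --pt "1.6 -1.5 0 0 0 0 -1" --pt "0 0 2 0 0 -5.7 -1" --pt "0 0 3 0 0 -5.7 -1" --pt "0 0 2 0 0 0 -1" --pt "0 0 0 0 0 0 -1"

```text
clock: 2.85
tool_pos: [0.581, 0.1208, 0.16]
eef_rot: [0.959, 0.283, -0.002, 0.0]
contact_force: [-0.0, -0.4, 1.0]
opening: 0.997
finger_force: 0.0
```

```bash
python3 - <<'E'
import pickle;from h import *
from scipy.spatial.transform import Rotation as R
from plant import r
s=pickle.load(open("d0.pkl","rb"))["top"]
o=blob(s,5,20,(155,185,205,225),150,120);c,n=cen(o);print("orange top",c,n,ray(s,c,.117))
C=np.array([.45325,.0417]);L=np.array([.52006,.08571])-C;print("from lens",C+L/np.hypot(*L)*.155)
st=r.get_state();M=R.from_quat(st["eef_rot"]).as_matrix();print(st["tool_pos"],M.round(3),st["clock"])
i=r.snapshot("scene");cv2.imwrite("pics/s1.png",i["pixels"][:,:,::-1])
E
```

```text
orange top [174.50479233 204.43769968] 313 [0.58271338 0.12622269 0.117     ]
from lens [0.58268976 0.12696634]
[0.58101482 0.12084406 0.16001088] [[ 0.839  0.543 -0.003]
 [ 0.543 -0.839 -0.001]
 [-0.004 -0.001 -1.   ]] 2.85
```

View pics/s1.png

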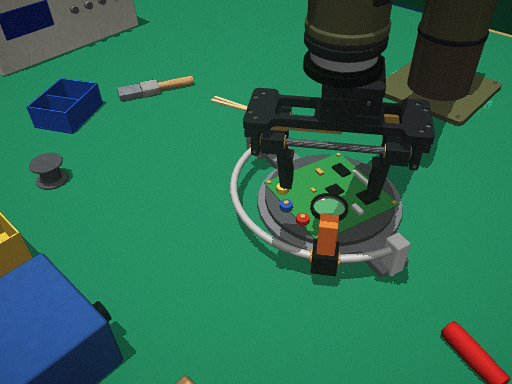

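The fingers straddle the orange post (327,235) and are clear of the lens and the lamp. The post position from its top agrees with the one from the lens to 1 mm, so I descend and grip.

>>> step_arm --pt "0.4 -0.4 2 0 0 -0.5 -1" --pt "0 0 2 0 0 0 -1" --pt "0 0 2 0 0 0 -1" --pt "0 0 0.4 0 0 0 -1" --pt "0 0 0 0 0 0 -1" --force 25

```text
clock: 3.52
tool_pos: [0.5839, 0.1273, 0.0983]
eef_rot: [0.958, 0.288, 0.001, 0.0]
contact_force: [-0.1, 0.2, -0.5]
opening: 1.002
finger_force: 0.0
```

>>> step_arm --pt "0 0 0 0 0 0 0.2" --pt "0 0 0 0 0 0 1" --pt "0 0 0 0 0 0 1" --pt "0 0 0 0 0 0 1" --pt "0 0 0 0 0 0 1" --pt "0 0 0 0 0 0 1" --force 25

```text
clock: 4.28
tool_pos: [0.5832, 0.1272, 0.0974]
eef_rot: [0.958, 0.288, -0.0, 0.0]
contact_force: [-0.1, 0.2, -0.1]
opening: 0.339
finger_force: 0.0
```

>>> step_arm --pt "0 0 0 0 0 0 1" --pt "0 0 0 0 0 0 1" --pt "0 0 0 0 0 0 1"

```text
clock: 4.65
tool_pos: [0.5832, 0.1272, 0.0974]
eef_rot: [0.958, 0.288, -0.0, 0.0]
contact_force: [0.4, 0.1, -0.4]
opening: 0.274
finger_force: 25.0
```

```bash
python3 - <<'E'
from h import *
from scipy.spatial.transform import Rotation as R
from plant import r
st=r.get_state();M=R.from_quat(st["eef_rot"]).as_matrix();p=st["tool_pos"];print(p,np.degrees(np.arctan2(M[1,0],M[0,0])),st["contact_force"],st["opening"])
C=np.array([.45325,.0417]);v=p[:2]-C;print(np.hypot(*v),np.degrees(np.arctan2(v[1],v[0])))
t=np.degrees(np.arctan2(.04988-C[1],.5339-C[0]));print("socket",t)
for n in(8,12,16):
    a=np.radians((33.4-t)/n);print(n,np.degrees(a),"row: x",-15.5*(1-np.cos(a)),"y",15.5*np.sin(a))
E
```

```text
[0.58324133 0.1272134  0.0973947 ] 33.49090879594518 [ 0.38952175  0.0928179  -0.4421526 ] 0.27446023994629876
0.15559655283775825 33.33848822731638
socket 5.791471645227478
8 3.451066044346565 row: x -0.028108111982179607 y 0.9330388017056633
12 2.3007106962310435 row: x -0.012494592729519582 y 0.6222348911525506
16 1.7255330221732825 row: x -0.007028621593011708 y 0.46673104445910363
```

>>> step_arm --pt "-0.007 0.462 0 0 0 1.7 1" --pt "-0.007 0.462 0 0 0 1.7 1" --pt "-0.007 0.462 0 0 0 1.7 1" --pt "-0.007 0.462 0 0 0 1.7 1" --pt "-0.007 0.462 0 0 0 1.7 1" --pt "-0.007 0.462 0 0 0 1.7 1" --pt "-0.007 0.462 0 0 0 1.7 1" --pt "-0.007 0.462 0 0 0 1.7 1"

```text
clock: 5.65
tool_pos: [0.5999, 0.094, 0.0974]
eef_rot: [0.985, 0.172, 0.0, 0.0]
contact_force: [-0.5, 0.8, 0.1]
opening: 0.264
finger_force: 25.0
```

>>> step_arm --pt "-0.007 0.462 0 0 0 1.7 1" --pt "-0.007 0.462 0 0 0 1.7 1" --pt "-0.007 0.462 0 0 0 1.7 1" --pt "-0.007 0.462 0 0 0 1.7 1" --pt "-0.007 0.462 0 0 0 1.7 1" --pt "-0.007 0.462 0 0 0 1.7 1" --pt "-0.007 0.462 0 0 0 1.7 1" --pt "0 0 0 0 0 0 1"

```text
clock: 6.65
tool_pos: [0.6078, 0.0618, 0.0974]
eef_rot: [0.998, 0.069, 0.0, 0.001]
contact_force: [1.0, -0.7, -1.9]
opening: 0.267
finger_force: 25.0
```

```bash
python3 - <<'E'
from h import *
from scipy.spatial.transform import Rotation as R
from plant import r
st=r.get_state();M=R.from_quat(st["eef_rot"]).as_matrix();p=st["tool_pos"];print(p,np.degrees(np.arctan2(M[1,0],M[0,0])),st["contact_force"],st["opening"])
C=np.array([.45325,.0417]);v=p[:2]-C;print(np.hypot(*v),np.degrees(np.arctan2(v[1],v[0])))
E
```

```text
[0.60779379 0.06175609 0.09742451] 7.875581545774123 [ 0.95280597 -0.72284514 -1.87458288] 0.26683185184068126
0.15583976157110477 7.394297434193105
```

>>> step_arm --pt "-0.003 0.24 0 0 0 0.9 1" --pt "-0.003 0.22 0 0 0 0.9 1" --pt "0 0 0 0 0 0 1" --pt "0 0 0 0 0 0 1"

```text
clock: 7.15
tool_pos: [0.6083, 0.0579, 0.0974]
eef_rot: [0.999, 0.054, 0.0, 0.0]
contact_force: [2.7, -1.1, -2.8]
opening: 0.269
finger_force: 25.0
```

```bash
cat > m.py <<'E'
from h import *
from scipy.spatial.transform import Rotation as R
from plant import r
import sys
st=r.get_state();M=R.from_quat(st["eef_rot"]).as_matrix();p=st["tool_pos"];print(p,np.degrees(np.arctan2(M[1,0],M[0,0])),st["contact_force"],st["opening"])
C=np.array([.45325,.0417]);v=p[:2]-C;print(np.hypot(*v),np.degrees(np.arctan2(v[1],v[0])))
s=r.snapshot("top");x=cv2.resize(s["pixels"][170:330,120:380],None,fx=3,fy=3,interpolation=cv2.INTER_NEAREST)
cv2.imwrite(sys.argv[1],x[:,:,::-1])
S=proj(s,[.5339,.0499,.034]);Lp=proj(s,[*(C+.08*np.array([np.cos(np.radians(5.8)),np.sin(np.radians(5.8))])),.070])
g=s["pixels"].max(2);yy,xx=np.mgrid[:384,:512];rr=np.hypot(xx-Lp[0],yy-Lp[1]);w=(g<40)&(rr<24)&(rr>13)
vv,u=np.nonzero(w);P=np.array([ray(s,(a,b),.070) for a,b in zip(u,vv)])
L=circ(P);l=L[:2]-C;print("lens",len(P),L,np.hypot(*l),np.degrees(np.arctan2(l[1],l[0])))
E
python3 m.py pics/m1.png
```

```text
[0.60827168 0.05790523 0.09742661] 6.1724653987610685 [ 2.67326764 -1.09500464 -2.7788562 ] 0.2693785188678759
0.1558663921059906 5.96775293535136Traceback (most recent call last):
  File "m.py", line 12, in <module>
    L=circ(P);l=L[:2]-C;print("lens",len(P),L,np.hypot(*l),np.degrees(np.arctan2(l[1],l[0])))
  File "h.py", line 15, in circ
    f=least_squares(lambda c:np.hypot(P[:,0]-c[0],P[:,1]-c[1])-c[2],[*P[:,:2].mean(0),.1],loss="soft_l1",f_scale=.002)
                                                                      ~^^^^^^
IndexError: too many indices for array: array is 1-dimensional, but 2 were indexed
```

View pics/m1.png

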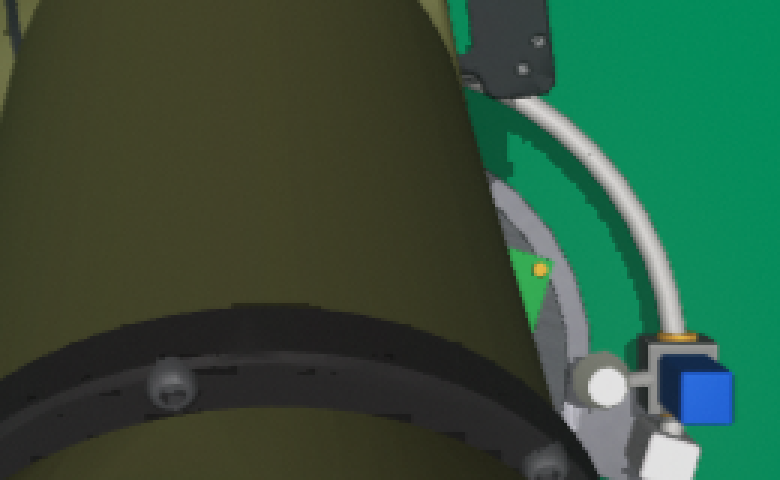

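The arm hides the lens in the top view; the lamp has not moved. I release, rise and clear the view.

>>> step_arm --pt "0 0 0 0 0 0 0.2" --pt "0 0 0 0 0 0 0.0" --pt "0 0 0 0 0 0 -0.5" --pt "0 0 0 0 0 0 -0.5" --pt "0 0 -1 0 0 0 -0.5" --pt "0 0 -4 0 0 0 -0.5" --pt "0 0 -5 0 0 0 -0.5" --pt "0 0 -4 0 0 0 -0.5"

```text
clock: 8.2
tool_pos: [0.6085, 0.0584, 0.2402]
eef_rot: [0.999, 0.054, 0.001, -0.0]
contact_force: [-0.4, 0.5, -0.4]
opening: 0.748
finger_force: 0.0
```

>>> step_arm --pt "-2 5 0 0 0 0 -0.5" --pt "-2 5 0 0 0 0 -0.5" --pt "-2 5 0 0 0 0 -0.5" --pt "-2 5 0 0 0 0 -0.5" --pt "-2 5 0 0 0 0 -0.5" --pt "-2 5 0 0 0 0 -0.5" --pt "-2 5 0 0 0 0 -0.5" --pt "-2 5 0 0 0 0 -0.5"

```text
clock: 9.2
tool_pos: [0.4916, -0.3582, 0.2383]
eef_rot: [0.999, 0.054, 0.0, 0.0]
contact_force: [1.6, 0.3, -0.0]
opening: 0.751
finger_force: 0.0
```

```bash
python3 m.py pics/m2.png
```

```text
[ 0.49164365 -0.35824019  0.23833613] 6.193956872337257 [ 1.6335238   0.27998771 -0.01758134] 0.7508620461536215
0.4017788285242815 -84.51649630128084
lens 222 [0.53278859 0.05004504 0.02479609] 0.07997516747009548 5.98945595014981
```

View pics/m2.png

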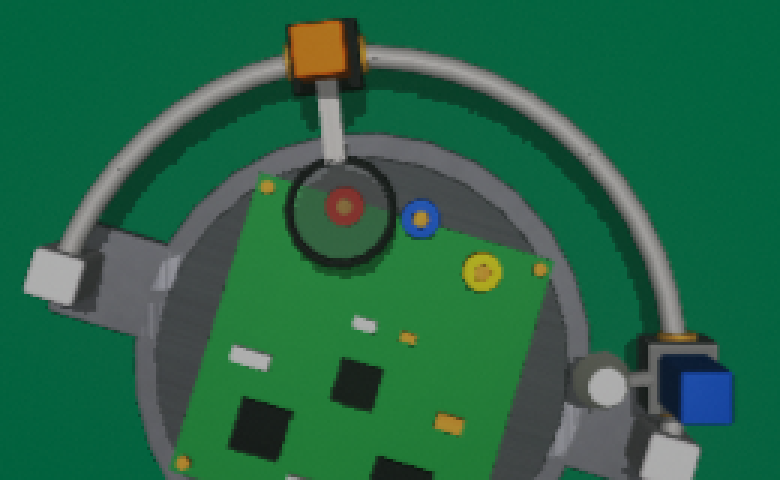

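The lens, at (.5328, .0500), encloses the red socket, at (.5339, .0499); the small offset in the picture, (341,211) against (345,206), is parallax. The blue grip is still at (707,397), as before.

```bash
python3 -c "
from plant import r
print(r.finish_job())"
```

```text
the job is handed in; nothing more can be done
None
```

The magnifier lens is released over the red socket, centred to about 1 mm by my camera measurement; the lamp carriage did not move in the pictures, and the job was handed in at about 9 s (no verdict returned).

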